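Walk a stuck lens carrier out of its dock and hang it up

TASK

The black lens carrier has stuck in its docking station: take the soft-face mallet and walk it out, away from the robot, with light taps on its two brass strike buttons, alternating left and right so that it never gets badly cocked, until it is past the spring plungers and loose; keep the gripper off it until then. Lay the mallet back flat on the blue mat, near the middle. Then draw the carrier clear of the keepers by its wire handle and hang it by that handle across both prongs of the stand, square to them, leaving everything else where it is.

Things in the scene. Friction and masses are not known exactly. Their poses are not given: they have to be found in the camera images.
- dock: Docking station: aluminium base plate 8 mm thick, fixed, flat from x = -110 to +135 mm, 190 mm wide. Origin on the bench under the middle of the seated carrier. x: the way the carrier comes out (away from the robot), y: left, z: up. The carrier is past the plungers and loose when out about 22 mm, and clear of the keepers' lips, free to be lifted, when out 40 mm
- keeper_left (a point): Middle of the top of the left steel keeper, 36 mm long in x, z = 31 mm, at x = -52, y = +68 mm of the dock. Its cheek guides the carrier's side with 1.5 mm clearance and its lip reaches 6 mm over the carrier's edge. In it, at dock x = -50 mm, a sprung white plunger presses on the carrier's side with about 11 N
- keeper_right (a point): The same for the right keeper, at x = -52, y = -68 mm of the dock
- connector (a point): Middle of the top of a low fixed grey connector block, 34 mm wide in y, 12 mm thick in x, at x = -77, y = 0, z = 19 mm of the dock, against the middle of the carrier's near edge
- carrier_center (a point): Middle of the black carrier plate, 140 (x) x 120 (y) x 14 mm, about 0.55 kg with its handle and horns; seated it is square to the dock at x = 0, y = 0, z = 15 mm of it. A push of roughly 10 to 20 N on one button moves that side out, the other side lagging; cocked by about 4 degrees it wedges between the cheeks, and only a tap on the other button frees it
- bail (a point): Middle of the carrier's wire handle: a level steel bar 10 mm thick along the carrier's y, 96 mm between the centres of its two upright legs, its centre line 85 mm above carrier_center, free space below down to the plate. Axes are the carrier's
- button_left (a point): Tip of the left brass strike button, a dome of 9 mm radius facing the robot at the end of a horn 16 mm wide and 20 mm high on the carrier's near edge; at x = -110, y = +44, z = 27 mm of the dock when seated. Axes are the carrier's
- button_right (a point): The same for the right strike button, at x = -110, y = -44, z = 27 mm of the dock when seated
- mallet_grip (a point): Point on the centre line of the mallet's flat-sided wooden handle, 95 mm from the head's centre, a good place to hold it. Handle 22 mm wide, 26 mm high, along the mallet's x with the head at the +x end and a 34 mm round butt 233 mm from the head's centre; lying flat its centre line is 17 mm above the mat. 0.34 kg, balancing about 45 mm from the head's centre
- mallet_head (a point): Centre of the mallet's head, a 100 mm long bar along the mallet's y, with round plastic faces 34 mm in diameter at its ends, 50 mm from the centre (white at +y, red at -y). At the start the head lies to the left (+y of the bench) of the handle, so the red face looks away from the robot
- mat_center (a point): Centre of the top of the blue tool mat, 200 (x) x 360 (y) x 4 mm, fixed; the mallet belongs lying flat near its middle
- seat (a point): Where the middle of the handle bar rests when hung on the fixed stand, 220 mm above the bench. Two 8 mm prongs, 33 mm to either side in y, come from a crossbar 88 mm behind it (+x, away from the robot), slope down to the seat and turn up to red tips 24 mm in front (-x), tops 20 mm above the seat point. Column and crossbar are 233 mm high. The bar hangs along this point's y
- hex_driver: Bystander: screwdriver lying on the mat, 170 mm long
- tape: Bystander: roll of amber tape lying flat, 84 mm diameter, 24 mm high
- lens_cell: Bystander: brass lens cell, 42 mm diameter, 18 mm high
Not all that is in view belongs to the job. There is more than one size of the part that bears carrier_center; the job needs the smaller.

How it is judged:
On the way, in this order (a step that is already met when the one before it is completed fails the run):
1. one side has been tapped out: a button is out at least 3 mm and the carrier turned at least 0.7 degrees (x of any of button_left, button_right in the frame of dock above -0.107 m and angle between the x axis of dock and the x axis of bail, either way round above 0.012 rad).
2. the other side has been tapped out too: both buttons are out at least 6 mm (x of each of button_left, button_right in the frame of dock above -0.104 m).
3. the carrier is loose: its middle is out at least 18 mm (x of carrier_center in the frame of dock above 0.018 m).
4. the mallet lies flat on the mat, let go (contact force between mallet and the fingers below 0.1 N and horizontal distance between mallet_grip and mat_center below 0.1 m and height (world z) of each of mallet_grip, mallet_head below 0.027 m), for 0.2 s.
At the end, for the whole second after the job is handed in: The carrier hangs at rest by its handle bar across both prongs: bar within 12 mm of the seat sideways and along the prongs, 7 mm in height, yaw within 10 degrees, plate within 11 degrees of level. The mallet lies flat on the mat, its grip point within 100 mm of the mat's centre (x of bail in the frame of seat between -0.012 and 0.012 m and y of bail in the frame of seat between -0.012 and 0.012 m and z of bail in the frame of seat between -0.007 and 0.007 m and angle between the y axis of bail and the y axis of seat, either way round below 0.17 rad and angle between bail's own z axis and vertical below 0.2 rad and contact force between carrier and stand above 2 N and linear speed of carrier below 0.03 m/s and horizontal distance between mallet_grip and mat_center below 0.1 m and height (world z) of each of mallet_grip, mallet_head below 0.027 m); the robot touches nothing.
It fails at once if the carrier is touched by the gripper before it is loose (out less than 18 mm) (contact force between any of the arm, the fingers and carrier above 0.5 N and x of carrier_center in the frame of dock below 0.018 m and height (world z) of carrier_center below 0.04 m).
It fails at once if a heavy blow: mallet against carrier over 60 N (contact force between mallet and carrier above 60 N).
It fails at once if the carrier is cocked more than 8 degrees in the keepers before it is loose (angle between the x axis of dock and the x axis of bail, either way round above 0.14 rad and x of carrier_center in the frame of dock below 0.018 m and height (world z) of carrier_center below 0.04 m).
It fails at once if a bystander is moved more than 30 mm (distance of any of hex_driver, tape, lens_cell from where it was at the start of the episode above 0.03 m).
It also fails if it takes over 67 s, if anything falls off the work surface, if the arm or the gripper's body presses on something with over 40 N, if the wrist force passes 120 N, or if a joint passes its speed limit or range.

ROBOT

A 6-joint arm with a two-finger parallel gripper is mounted at the origin on the work surface. World frame = base frame: x ahead of the robot, y to its left, z up, the work surface at z = 0. Lengths are in m, angles in rad, forces in N, time in s.
With the tool pointing down it reaches from about 0.4 to 0.825 m from the base axis. Payload 7 kg.
Tool frame: the origin (TCP) lies on the centre line of the jaws, within the pads' length; the fingertips stand arm.tip_reach ahead of it and the grasp point (between the pads) lies 5 mm behind it (arm.tip_reach is the distance from the TCP to the fingertips, in m); z points along the fingers, y is the line along which they close (so a half turn about z gives the same grasp; the last joint's range is limited). The gripper opens to 88 mm and grips with 3 to 60 N. Pads are 19 mm wide; open, the fingers measure 130 mm over their backs; the gripper's body (78 mm by 193 mm) begins 47 mm behind the grasp point.
Start: joints at [-0.879, 0.359, 0.012, 0, -1.224, -0.288], TCP at [0.265, -0.621, 0.241] pointing down, gripper open.
Joint ranges: [-3.07, 3.07], [-1.43, 2.12], [-1.02, 1.25], [-3.03, 1.67], [-3.05, -0], [-3.03, 3.03]. Speed limits (rad/s): [2.39, 2.39, 3.01, 3.14, 3.14, 3.14].

INTERFACE

Orientations are given as [roll, pitch, yaw] about the fixed x, y, z axes, in that order (R = Rz(yaw) Ry(pitch) Rx(roll)).
In Python, from station import status, optics, order, arm gives the robot as it stands. The module is installed in compiled form; this text tells all that it offers.
- The arm moves only by the shell command python3 -m jog 'ROWS' [FORCE]. ROWS is JSON, a list of rows, each a list of 3 entries, a list of its own where there are three numbers: the gripper command: -1 is shut, 1 is fully open, values between are in proportion, then the shift along the tool's x, y, z in mm, then the turn about the tool's z in rad. A call has 1 to 20 rows; each row is the pose to reach, as a shift and turn from the pose commanded when the call began, along the tool's axes at that moment; what a row does not reach only later rows make up. A row lasts 1/8 s, in which the tool goes at most 62.5 mm and 10.7 degrees, less where a joint would pass 70% of its speed; a pose out of reach is approached as far as the arm can. A call with a gripper value outside its range is refused whole. The fingers move at their own pace and stop on an object; FORCE is the grip in N (left out, the last holds). Time passes only in rows, so rows that repeat a pose let the fingers close. It gives the time, the measured TCP pose, the force, the opening and the grip force at its end, in the units of the state.
- status.get_state(): the state, without advancing time (a new reading comes with each control period).
- optics.grab_frame(name): name is "scene" or "top" or "wrist"; returns a dict with "color" (420x560x3 uint8, red, green, blue), "mtx" (3x3 intrinsics, pixels), "cam_to_world" (4x4, takes a point from camera to world coordinates). Camera axes: x right, y down, z forward; pixel columns grow to the right and rows downward; lengths in m; the calibration is good to about 2 mm. A picture is of the moment at which its call begins. There is no depth.
- order.job_done(): hands the job in; it is judged then, once.
The state is a dict: "t": time; "q": joint angles; "qd": joint speeds; "joint_efforts": joint torques, N m; "eef_pos": TCP position; "ee_rot": TCP orientation; "force": force on the tool from outside, world axes, zero at the start; "moment": the same for the moment, N m; "width": finger opening in m; "gripper_force": force on a finger pad.
Only numpy, scipy, OpenCV 4.12 (cv2) and the standard library are available. Lean on these libraries where they do the work, as an engineer would, in place of code of your own. Each camera call takes 0.05 s, during which the arm holds its last target. There are 200 camera calls.

## Working session

There is one attempt and no reset: what is moved stays moved. The work goes in short steps, Python scripts to look and compute and a shell command to move; the robot and the scene stay as the last step left them, time stands still between calls to the robot, and variables do not carry over. Pictures are saved under pics/ and viewed, at most 10 in all, crops included, and the job is handed in when it is done.

```bash
mkdir -p pics; ls; python3 - <<'E'
from station import status, optics, order, arm
import cv2, numpy as np, pickle
s=status.get_state(); print(s, arm.tip_reach)
d={}
for n in ["scene","top","wrist"]:
    f=optics.grab_frame(n); d[n]=f
    cv2.imwrite(f"pics/{n}0.png",f["color"][:,:,::-1])
    print(n,np.round(f["mtx"],1).tolist(),np.round(f["cam_to_world"],3).tolist())
pickle.dump(d,open("f0.pkl","wb"))
a=np.hstack([cv2.resize(d["scene"]["color"],(800,600))]);cv2.imwrite("pics/s0.png",a[:,:,::-1])
a=cv2.resize(d["top"]["color"],(800,600));cv2.imwrite("pics/t0.png",a[:,:,::-1])
E
```

```text
pics
{'t': 0.0, 'q': array([-8.78905748e-01,  3.59387674e-01,  1.10462951e-02, -3.51842192e-04,
       -1.22412945e+00, -2.88098401e-01]), 'qd': array([-0.00102338, -0.00160489,  0.00157442, -0.00011282, -0.00072388,
        0.00029789]), 'joint_efforts': array([ 6.16699726e-04, -5.82724428e+01,  2.93059319e+01,  6.99745819e+00,
        7.07093335e-03, -1.25412780e-04]), 'eef_pos': array([ 0.26499416, -0.62028147,  0.23961641]), 'ee_rot': array([ 3.13989318e+00, -1.58700357e-04, -2.73792016e+00]), 'force': array([ 0.27479991,  0.22545495, -0.95990783]), 'moment': array([0.0200184 , 0.00666483, 0.03739613]), 'gripper_force': 0.0, 'width': 0.08777265789670623} 0.014
scene [[386.5, 0.0, 275.3], [0.0, 386.5, 204.2], [0.0, 0.0, 1.0]] [[-0.671, 0.612, -0.418, 0.801], [0.741, 0.551, -0.383, 0.308], [-0.004, -0.567, -0.824, 0.899], [0.0, 0.0, 0.0, 1.0]]
top [[448.0, 0.0, 276.6], [0.0, 448.0, 207.6], [0.0, 0.0, 1.0]] [[0.006, -0.992, 0.13, 0.279], [-1.0, -0.008, -0.018, -0.023], [0.019, -0.129, -0.991, 1.289], [0.0, 0.0, 0.0, 1.0]]
wrist [[326.4, 0.0, 277.5], [0.0, 326.4, 207.3], [0.0, 0.0, 1.0]] [[-0.393, 0.891, 0.226, 0.205], [0.919, 0.381, 0.099, -0.646], [0.002, 0.246, -0.969, 0.384], [0.0, 0.0, 0.0, 1.0]]
```

View pics/s0.png

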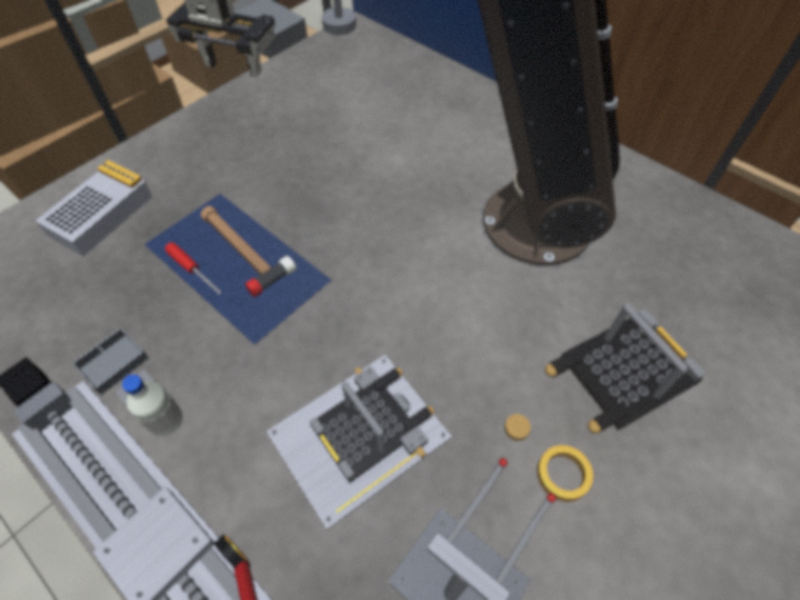

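View pics/t0.png

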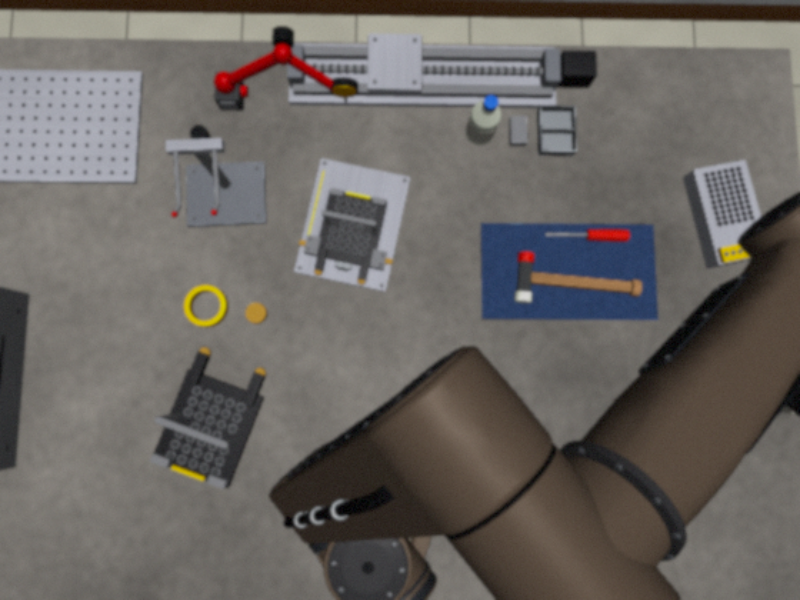

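The scene shows the dock at (360,435), the small carrier in it, the stand tips at (503,462) and (552,497), and the mallet head at (271,277). The top view shows the dock at (352,225), the mallet head at (525,277) with its butt at (637,287), and the stand tips at (174,214) and (214,212). The big carrier at (210,420) is the decoy.

```bash
cat > h.py <<'E'
import numpy as np, pickle
from scipy.optimize import least_squares
def proj(f,P):
    T=np.linalg.inv(f["cam_to_world"]); p=np.atleast_2d(P)@T[:3,:3].T+T[:3,3]
    u=p@f["mtx"].T; return u[:,:2]/u[:,2:]
def ray(f,uv):
    d=f["cam_to_world"][:3,:3]@np.linalg.solve(f["mtx"],[uv[0],uv[1],1]); return f["cam_to_world"][:3,3],d
def onz(f,uv,z):
    o,d=ray(f,uv); return o+d*(z-o[2])/d[2]
def tri(obs):
    A=0;b=0;rs=[ray(f,uv) for f,uv in obs]
    for o,d in rs:
        d=d/np.linalg.norm(d);M=np.eye(3)-np.outer(d,d);A=A+M;b=b+M@o
    P=np.linalg.solve(A,b)
    return P,max(np.linalg.norm(proj(f,P)[0]-uv) for f,uv in obs)
E
python3 - <<'E'
from h import *; import cv2
d=pickle.load(open("f0.pkl","rb")); k=0.7
S,T=d["scene"],d["top"]
pts=dict(head=[(271,277),(525,277)],red=[(254,287),(526,256)],white=[(288,264),(523,297)],butt=[(208,212),(637,287)],
nr=[(385,357),(385,290)],nl=[(450,437),(295,272)],fl=[(328,523),(322,160)],fr=[(268,432),(410,178)],
tipA=[(503,462),(214,212)],tipB=[(552,497),(174,214)],tape=[(566,473),(205,306)],cell=[(518,427),(256,312)])
for n,(a,b) in pts.items():
    P,e=tri([(S,np.array(a)*k),(T,np.array(b)*k)]); print(n,P.round(3),round(e,2))
def crop(f,u,v,w=100,h=75): return cv2.resize(f["color"][v:v+h,u:u+w],(400,300),interpolation=cv2.INTER_CUBIC)
o=np.vstack([np.hstack([crop(T,195,122),crop(T,95,85)]),np.hstack([cv2.resize(S["color"][245:365,175:335],(400,300),interpolation=cv2.INTER_CUBIC),cv2.resize(S["color"][310:415,265:405],(400,300),interpolation=cv2.INTER_CUBIC)])])
cv2.imwrite("pics/c1.png",o[:,:,::-1])
E
```

```text
head [ 0.488 -0.309  0.013] 0.29
red [ 0.529 -0.31   0.021] 0.47
white [ 0.446 -0.303  0.02 ] 0.14
butt [ 0.468 -0.533  0.023] 0.02
nr [ 0.461 -0.025 -0.003] 0.25
nl [ 0.498  0.158 -0.006] 0.09
fl [0.732 0.107 0.006] 0.07
fr [ 0.698 -0.076 -0.004] 0.17
tipA [0.559 0.264 0.231] 0.18
tipB [0.554 0.331 0.233] 0.18
tape [0.425 0.335 0.008] 0.08
cell [0.413 0.233 0.007] 0.39
```

View pics/c1.png

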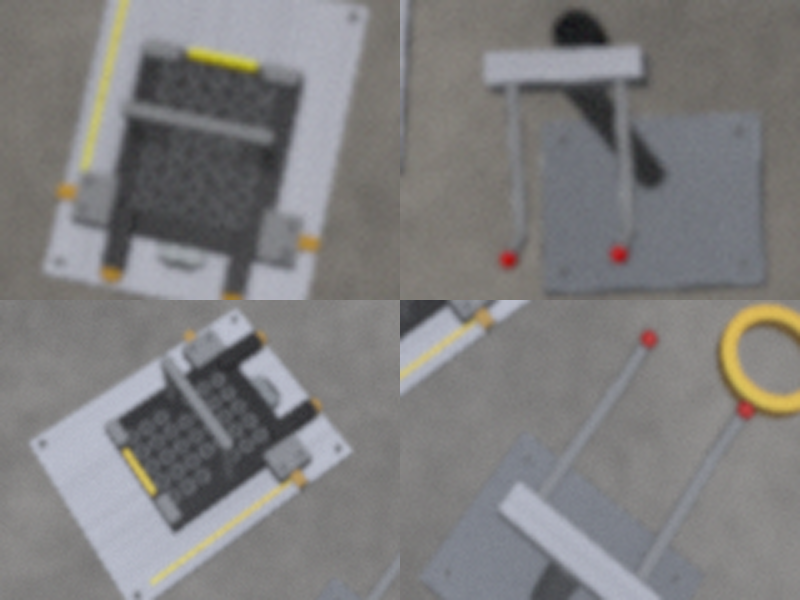

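The crops are consistent. In the top crop, the buttons are at (112,272) and (233,297), the keepers at (95,198) and (281,237), and the stand tips at (508,260) and (619,254). I'll fit the dock and stand poses from these.

```bash
python3 - <<'E'
from h import *
d=pickle.load(open("f0.pkl","rb")); S,T=d["scene"],d["top"]
t=lambda u,v:np.array([u/4+195,v/4+122]); s=lambda u,v:np.array([u/2.5+175,v/2.5+245])
M={"bl":(-105,44,30),"br":(-105,-44,30),"kl":(-52,68,31),"kr":(-52,-68,31),"bL":(0,48,104),"bR":(0,-48,104),"cn":(-77,0,19)}
O={"bl":(t(112,272),s(317,105)),"br":(t(233,297),s(262,38)),"kl":(t(95,196),s(287,157)),"kr":(t(281,237),s(203,48)),"bL":(t(130,107),s(228,145)),"bR":(t(270,137),s(169,67)),"cn":(t(181,255),s(265,88))}
def W(p,m): 
    c,q=np.cos(p[2]),np.sin(p[2]); m=np.array(m)/1e3
    return np.array([p[0]+c*m[0]-q*m[1],p[1]+q*m[0]+c*m[1],m[2]])
def res(p): return np.concatenate([np.r_[proj(T,W(p,M[k]))[0]-O[k][0],proj(S,W(p,M[k]))[0]-O[k][1]] for k in M])
r=least_squares(res,[.58,.04,-.2]); print("dock",r.x.round(4)); print(dict(zip(M,r.fun.reshape(-1,4).round(1).tolist())))
for k in M: print(k,tri([(T,O[k][0]),(S,O[k][1])])[0].round(3),W(r.x,M[k]).round(3))
t2=lambda u,v:np.array([u/4+95,v/4+85]); s2=lambda u,v:np.array([u/2.857+265,v/2.857+310])
A=tri([(T,t2(219,254)),(S,s2(249,39))]);B=tri([(T,t2(108,260)),(S,s2(345,110))]);print("tips",A,B)
for z in (.233,): print("bar",onz(T,t2(85,67),z),onz(T,t2(245,63),z))
E
```

```text
dock [ 0.5876  0.046  -0.1962]
{'bl': [-1.1, -0.0, -0.2, -1.1], 'br': [-1.0, -0.1, -0.4, -1.0], 'kl': [-1.0, -0.7, 0.4, -1.2], 'kr': [-0.9, -1.4, 0.2, -0.7], 'bL': [-1.4, -1.1, -0.1, -1.5], 'bR': [-1.7, -1.5, -1.5, -3.5], 'cn': [-0.8, -1.5, 0.0, 0.3]}
bl [0.493 0.109 0.023] [0.493 0.11  0.03 ]
br [0.476 0.022 0.023] [0.476 0.023 0.03 ]
kl [0.55  0.121 0.02 ] [0.55  0.123 0.031]
kr [ 0.521 -0.013  0.02 ] [ 0.523 -0.011  0.031]
bL [0.597 0.091 0.092] [0.597 0.093 0.104]
bR [ 0.578 -0.003  0.083] [ 0.578 -0.001  0.104]
cn [0.509 0.059 0.012] [0.512 0.061 0.019]
tips (array([0.55877579, 0.2646446 , 0.23061004]), np.float64(0.16022802525958024)) (array([0.5546755 , 0.33094055, 0.22983313]), np.float64(0.021662546492230785))
bar [0.67422177 0.34989982 0.233     ] [0.67802816 0.2530348  0.233     ]
```

```bash
cat > go.py <<'E'
import sys,numpy as np
from station import status
s=status.get_state(); p=s["eef_pos"]; w=s["ee_rot"][2]
a=[float(v) for v in sys.argv[1:]]
d=np.array(a[:3])-p; c,q=np.cos(w),np.sin(w)
t=-((a[3]-w+np.pi)%(2*np.pi)-np.pi) if len(a)>3 else 0
print("shift mm",np.round([1e3*(c*d[0]+q*d[1]),1e3*(q*d[0]-c*d[1]),-1e3*d[2]],1),"turn",round(t,4),"t",s["t"],"q",s["q"].round(2))
E
python3 go.py 0.483 -0.363 0.20 -1.656
python3 -m jog '[[1,[-50,25,10],-0.18],[1,[-100,50,20],-0.36],[1,[-150,75,30],-0.54],[1,[-200,100,38],-0.72],[1,[-250,125,38],-0.90],[1,[-301,150,39],-1.08],[1,[-301,150,39],-1.08],[1,[-301,150,39],-1.08]]' 60
python3 - <<'E'
from station import optics,status; import cv2,pickle
f=optics.grab_frame("wrist"); s=status.get_state(); print(s["q"].round(3),s["eef_pos"],s["ee_rot"])
pickle.dump(f,open("f1.pkl","wb")); cv2.imwrite("pics/w1.png",cv2.resize(f["color"],(800,600))[:,:,::-1])
E
```

```text
shift mm [-301.5  151.1   39.9] turn -1.0819 t 0.15 q [-0.88  0.36  0.01 -0.   -1.22 -0.29]
t: 1.15
eef_pos: [0.483, -0.3642, 0.2013]
ee_rot: [3.141, 0.0, -1.658]
force: [-0.3, 0.3, -0.7]
width: 0.0879
gripper_force: 0.0
[-0.325  0.273 -0.204 -0.    -1.095  0.236] [ 0.48260419 -0.36476181  0.20139239] [ 3.14112529e+00  1.15679781e-04 -1.65893270e+00]
```

View pics/w1.png

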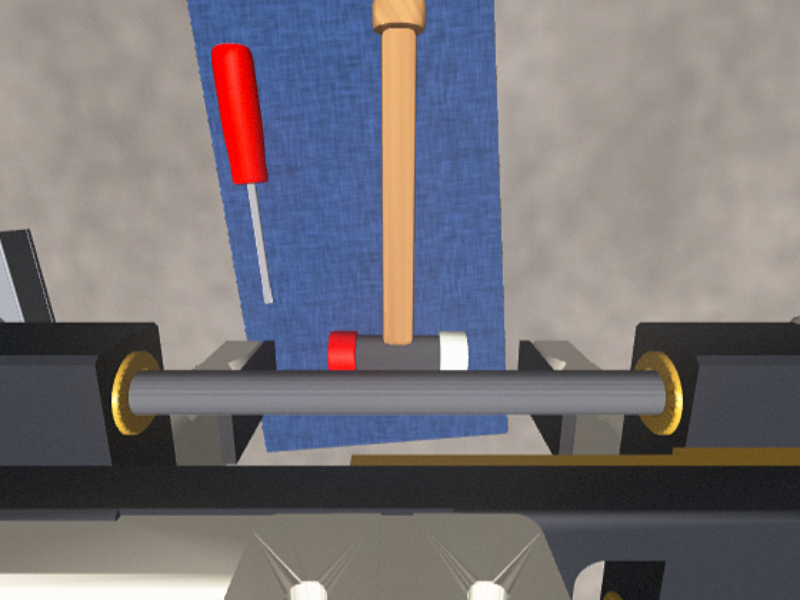

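The wrist view shows the mallet handle vertical at column ~398, centred between the fingers, with the head at row ~352. The driver is well clear on the left.

```bash
python3 - <<'E'
from h import *
f=pickle.load(open("f1.pkl","rb")); k=.7
d=pickle.load(open("f0.pkl","rb"));T=d["top"]
for n,uv,z in [("h1",(398,60),.034),("h2",(398,300),.034),("red",(328,352),.021),("white",(468,352),.021),("headedge",(430,334),.034),("drv",(268,300),.01)]:
    print(n,onz(f,np.array(uv)*k,z).round(4))
print(tri([(f,np.array((328,352))*k),(T,np.array((527,255))*k)]), tri([(f,np.array((398,14))*k),(T,np.array((637,287))*k)]))
for c in [(482,224),(656,224),(658,318),(482,320)]: print(onz(T,np.array(c)*k,.004).round(3))
E
python3 go.py 0.4835 -0.364 0.021 -1.65
```

```text
h1 [ 0.4702 -0.4987  0.034 ]
h2 [ 0.4831 -0.3478  0.034 ]
red [ 0.5384 -0.3092  0.021 ]
white [ 0.4352 -0.3002  0.021 ]
headedge [ 0.4628 -0.3212  0.034 ]
drv [ 0.5799 -0.3499  0.01  ]
(array([ 0.534266  , -0.31151382,  0.02637007]), np.float64(3.0018062129766605)) (array([ 0.46700346, -0.52438185,  0.03932165]), np.float64(3.3826525130008167))
[ 0.6   -0.225  0.004]
[ 0.604 -0.586  0.004]
[ 0.408 -0.581  0.004]
[ 0.401 -0.222  0.004]
shift mm [ -0.8  -0.8 180.4] turn -0.0089 t 1.2 q [-0.32  0.27 -0.2  -0.   -1.09  0.24]
```

```bash
python3 -m jog '[[0.3,[-1,0,55],0],[0.2,[-1,0,110],0],[0.2,[-1,0,155],0],[0.2,[-1,0,179],0],[0.2,[-1,0,179],0],[-1,[-1,0,179],0],[-1,[-1,0,179],0],[-1,[-1,0,179],0],[-1,[-1,0,179],0],[-1,[-1,0,160],0],[-1,[-1,0,110],0],[-1,[-1,0,110],0]]' 60
python3 - <<'E'
import numpy as np
D=np.array([.5876,.046]);w=-.1962;R=np.array([[np.cos(w),-np.sin(w)],[np.sin(w),np.cos(w)]])
for n,l in [("bl",(-110,44)),("br",(-110,-44))]: print(n,D+R@np.array(l)/1e3)
# TCP at 59.5mm back along handle; face 50 ahead ; standoff 25
for n,y in [("L",44),("R",-44)]: print(n,D+R@np.array([-110-50-25,y-59.5])/1e3)
E
```

```text
t: 2.7
eef_pos: [0.4855, -0.3644, 0.0953]
ee_rot: [-3.135, -0.002, -1.657]
force: [0.2, -0.0, -3.2]
width: 0.0215
gripper_force: 60.0
bl [0.48828793 0.11059964]
br [0.47113289 0.02428797]
L [0.4031277  0.06686195]
R [ 0.38597266 -0.01944972]
```

```bash
python3 go.py 0.413 0.065 0.095 -1.767
```

```text
shift mm [-4.216e+02  1.092e+02  3.000e-01] turn 0.11 t 2.7 q [-0.32  0.37 -0.33  0.   -0.86  0.24]
```

```bash
python3 -m jog '[[-1,[-40,11,-5],0.02],[-1,[-100,28,-5],0.03],[-1,[-160,45,-5],0.05],[-1,[-220,60,-5],0.06],[-1,[-280,75,-5],0.08],[-1,[-340,90,-5],0.1],[-1,[-390,102,-5],0.11],[-1,[-421,109,0],0.11],[-1,[-421,109,0],0.11],[-1,[-421,109,0],0.11],[-1,[-421,109,0],0.11]]' 60
python3 - <<'E'
from station import optics,status; import cv2,pickle,numpy as np
d={n:optics.grab_frame(n) for n in ("wrist","top","scene")}
s=status.get_state(); print(s["q"].round(3),s["eef_pos"],s["ee_rot"],s["force"])
pickle.dump(d,open("f2.pkl","wb"))
a=cv2.resize(d["top"]["color"][100:220,180:340],(400,300),interpolation=cv2.INTER_CUBIC)
b=cv2.resize(d["scene"]["color"][190:340,190:390],(400,300),interpolation=cv2.INTER_CUBIC)
w=cv2.resize(d["wrist"]["color"],(400,300),interpolation=cv2.INTER_AREA)
cv2.imwrite("pics/m2.png",np.vstack([np.hstack([a,b]),np.hstack([w,w*0])])[:,:,::-1])
E
```

```text
t: 4.08
eef_pos: [0.4109, 0.0646, 0.0913]
ee_rot: [3.141, -0.0, -1.769]
force: [-0.2, 0.2, -3.6]
width: 0.0216
gripper_force: 60.0
[ 0.635  0.094 -0.736 -0.    -0.741 -0.833] [0.41114067 0.06466615 0.09150218] [ 3.14144272e+00 -1.05459487e-04 -1.76927523e+00] [-0.6769443   0.62519388 -3.76241364]
```

View pics/m2.png

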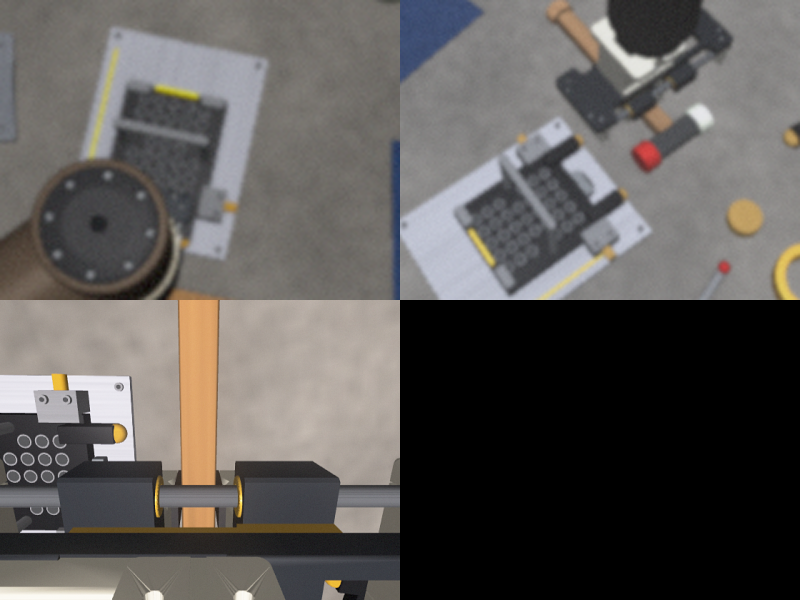

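```bash
python3 - <<'E'
from h import *
d=pickle.load(open("f2.pkl","rb"));w=d["wrist"];S=d["scene"];k=1.4
g=lambda u,v,z:onz(w,np.array([u,v-300])*k,z)
a=g(130.5,376,.008);b=g(136.5,462,.008);print("edge",a,b,"yaw of -y dir",np.arctan2(*(a-b)[1::-1]))
print("br tip",g(128,434,.027),"dome mid",g(122,434,.027),"expected tip .4711 .0243")
print("kr",g(62,405,.031),"exp .523 -.011")
h1,h2=g(199,320,.105),g(198,520,.105);print("handle",h1,h2,np.arctan2(*(h2-h1)[1::-1]))
s=lambda u,v:np.array([(u-400)/2+190,v/2+190])
for n,p in [("red",(648,155)),("white",(703,117)),("mid",(674,137))]: print(n,onz(S,s(*p),.091))
p0=np.array([.411,.0647]);x=np.array([np.cos(1.3725),np.sin(1.3725)]);hd=p0+.0595*x;print("head exp",hd,"red exp",hd+.05*np.array([x[1],-x[0]]))
E
```

```text
edge [ 0.45750033 -0.02356529  0.008     ] [0.47389146 0.05883271 0.008     ] yaw of -y dir -1.7671592632957231
br tip [0.46818445 0.02663927 0.027     ] dome mid [0.473522   0.02556889 0.027     ] expected tip .4711 .0243
kr [ 0.51582302 -0.00963492  0.031     ] exp .523 -.011
handle [ 0.3909488  -0.03285608  0.105     ] [0.41372665 0.07813813 0.105     ] 1.3683899005465703
red [0.4616484  0.11594385 0.091     ]
white [0.38035739 0.13327913 0.091     ]
mid [0.42380162 0.12397816 0.091     ]
head exp [0.42272146 0.12303402] red exp [0.47174164 0.11318405]
```

```bash
python3 -m jog '[[-1,[0,0,30],0],[-1,[0,0,55],0],[-1,[0,0,59],0],[-1,[0,0,59],0],[-1,[0,-6,59],0],[-1,[0,-10,59],0],[-1,[0,-12,59],0]]' 60; python3 -m jog '[[-1,[0,-1,0],0],[-1,[0,-2,0],0]]'; python3 -m jog '[[-1,[0,-1,0],0],[-1,[0,-2,0],0]]';
```

```text
t: 5.1
eef_pos: [0.4236, 0.0632, 0.033]
ee_rot: [-3.141, 0.001, -1.768]
force: [0.4, 0.3, -3.4]
width: 0.0219
gripper_force: 60.0
t: 5.35
eef_pos: [0.4248, 0.0626, 0.0326]
ee_rot: [3.141, -0.0, -1.768]
force: [-0.4, -0.5, -3.7]
width: 0.0217
gripper_force: 60.0
t: 5.6
eef_pos: [0.4267, 0.0622, 0.0325]
ee_rot: [3.141, -0.0, -1.768]
force: [-2.0, 0.4, -2.5]
width: 0.0219
gripper_force: 60.0
```

```bash
python3 -m jog '[[-1,[0,-1,0],0],[-1,[0,-2,0],0]]'; python3 -m jog '[[-1,[0,-1,0],0],[-1,[0,-2,0],0]]'; python3 -m jog '[[-1,[0,-1,0],0],[-1,[0,-2,0],0]]';
python3 - <<'E'
from station import optics,status; import cv2,pickle,numpy as np
w=optics.grab_frame("wrist")
pickle.dump(w,open("f3.pkl","wb"))
a=w["color"][100:320,0:300]
cv2.imwrite("pics/m3.png",cv2.resize(a,(800,586),interpolation=cv2.INTER_CUBIC)[:,:,::-1])
E
```

```text
t: 5.85
eef_pos: [0.4275, 0.0615, 0.0323]
ee_rot: [3.14, -0.001, -1.768]
force: [-8.6, 4.6, 0.8]
width: 0.0217
gripper_force: 60.2
t: 6.1
eef_pos: [0.4283, 0.0608, 0.032]
ee_rot: [3.138, -0.002, -1.767]
force: [-14.4, 6.8, 3.9]
width: 0.0216
gripper_force: 60.5
t: 6.35
eef_pos: [0.4299, 0.0605, 0.032]
ee_rot: [3.137, -0.002, -1.767]
force: [-14.0, 9.4, 4.1]
width: 0.0216
gripper_force: 60.6
```

View pics/m3.png

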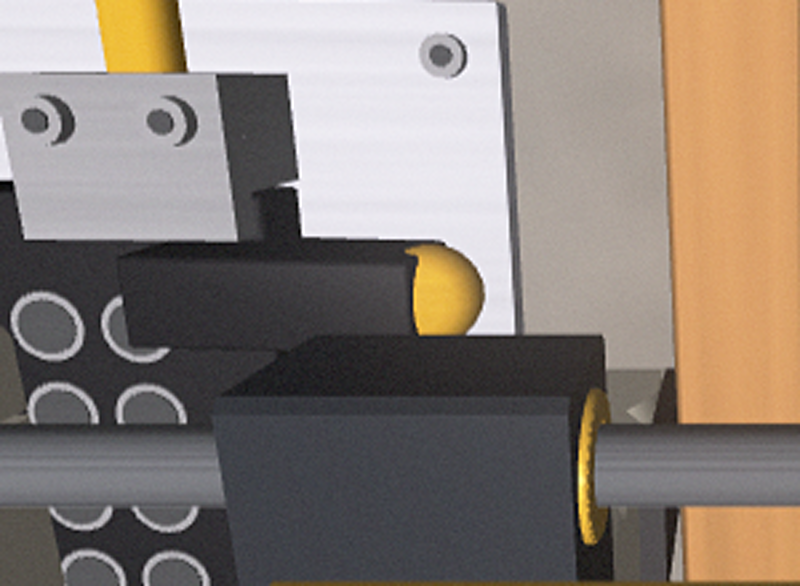

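The right horn is in view, tip at (484,295), and barely turned so far. The contact force is about 14 N and the carrier is just starting to move, so I'll keep pushing.

```bash
python3 -m jog '[[-1,[0,-1,0],0],[-1,[0,-2,0],0]]'; python3 -m jog '[[-1,[0,-1,0],0],[-1,[0,-2,0],0]]'; python3 - <<'E'
from station import optics,status; import cv2,pickle,numpy as np
w=optics.grab_frame("scene")
pickle.dump(w,open("f4.pkl","wb"))
a=w["color"][220:340,190:350]
cv2.imwrite("pics/m4.png",cv2.resize(a,(800,600),interpolation=cv2.INTER_CUBIC)[:,:,::-1])
E
```

```text
t: 6.65
eef_pos: [0.432, 0.0604, 0.032]
ee_rot: [3.138, -0.002, -1.766]
force: [-14.2, 8.6, 3.3]
width: 0.0217
gripper_force: 60.8
t: 6.9
eef_pos: [0.4338, 0.0602, 0.0319]
ee_rot: [3.138, -0.002, -1.766]
force: [-16.1, 11.0, 0.8]
width: 0.0217
gripper_force: 61.2
```

View pics/m4.png

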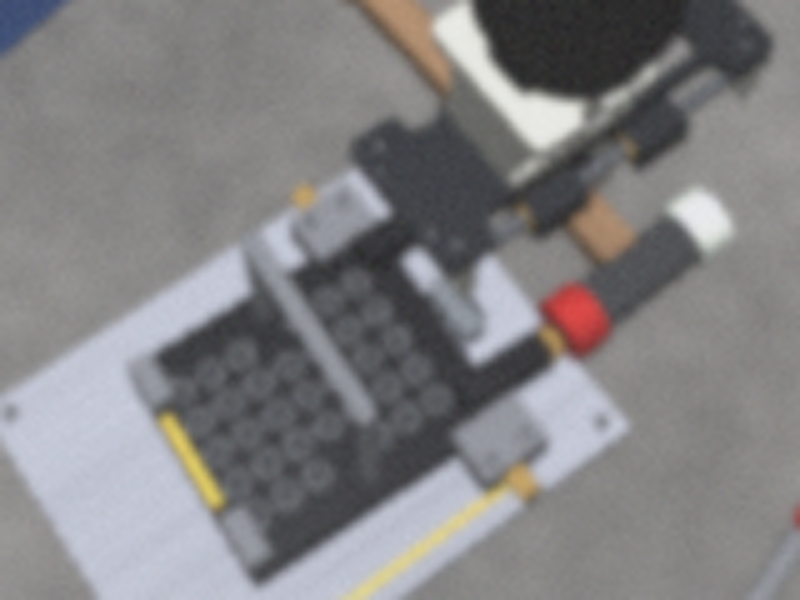

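The red face at (575,318) is on the left button. I'll measure the carrier's motion by tracking its plate texture in the scene camera against the first frame.

```bash
cat > mon.py <<'E'
from h import *; import cv2
from station import optics,status
f0=pickle.load(open("f0.pkl","rb"))["scene"]
D=np.array([.5876,.046]);w=-.1962;c,q=np.cos(w),np.sin(w)
def Wd(x,y,z): return [D[0]+c*x-q*y,D[1]+q*x+c*y,z]
f=optics.grab_frame("scene")
pickle.dump(f,open("fl.pkl","wb"))
m=np.zeros((420,560),np.uint8)
cv2.fillPoly(m,[np.int32(proj(f0,np.array([Wd(*p,.022) for p in [(-30,-52),(68,-56),(68,56),(-30,56)]])*np.array([1,1,1]) if 0 else np.array([Wd(x/1e3,y/1e3,.022) for x,y in [(-55,-48),(68,-58),(68,58),(-55,50)]])))],255)
g=lambda a:cv2.resize(cv2.cvtColor(a["color"],cv2.COLOR_RGB2GRAY),None,fx=3,fy=3,interpolation=cv2.INTER_CUBIC)
a,b=g(f0),g(f); m=cv2.resize(m,None,fx=3,fy=3)
P=cv2.goodFeaturesToTrack(a,150,.02,9,mask=m)
N,st,e=cv2.calcOpticalFlowPyrLK(a,b,P,None,winSize=(41,41),maxLevel=4)
B,sb,e=cv2.calcOpticalFlowPyrLK(b,a,N,None,winSize=(41,41),maxLevel=4)
ok=(st*sb).ravel()>0; ok&=np.linalg.norm((B-P).reshape(-1,2),axis=1)<1
def dk(f,p):
    X=np.array([onz(f,(u-1)/3,.022)[:2] for u in p])-D
    return np.c_[c*X[:,0]+q*X[:,1],-q*X[:,0]+c*X[:,1]]*1e3
A0,A1=dk(f0,P.reshape(-1,2)[ok]),dk(f,N.reshape(-1,2)[ok])
M,inl=cv2.estimateAffinePartial2D(A0,A1,ransacReprojThreshold=1.5)
th=np.arctan2(M[1,0],M[0,0]); 
mv=lambda x,y:(M@[x,y,1]-[x,y]).round(1)
print("n",ok.sum(),int(inl.sum()),"turn deg",np.degrees(th).round(2),"center",mv(0,0),"bl",mv(-110,44),"br",mv(-110,-44),"t",status.get_state()["t"])
E
python3 mon.py
```

```text
n 149 125 turn deg -2.82 center [ 3.4 -3.3] bl [6.7 1.6] br [2.4 2.5] t 7.0
```

```bash
python3 -m jog '[[-1,[0,6,0],0],[-1,[0,14,0],0],[-1,[40,14,0],0],[-1,[80,14,0],0],[-1,[88,14,0],0],[-1,[88,14,0],0],[-1,[88,9,0],0],[-1,[88,6,0],0],[-1,[88,4,0],0]]'; python3 -m jog '[[-1,[0,-1,0],0],[-1,[0,-2,0],0],[-1,[0,-3,0],0]]';python3 mon.py
```

```text
t: 8.12
eef_pos: [0.4121, -0.0257, 0.0317]
ee_rot: [3.135, -0.003, -1.767]
force: [-15.4, 2.9, 7.3]
width: 0.0217
gripper_force: 60.4
t: 8.5
eef_pos: [0.4135, -0.0268, 0.0314]
ee_rot: [3.133, -0.005, -1.767]
force: [-16.7, 1.6, 8.2]
width: 0.0216
gripper_force: 60.5
n 149 135 turn deg -1.4 center [ 4.9 -1.7] bl [6.8 0.7] br [4.7 1.3] t 8.55
```

```bash
python3 -m jog '[[-1,[0,-1,0],0],[-1,[0,-2,0],0],[-1,[0,-3,0],0],[-1,[0,-4,0],0]]';python3 -m jog '[[-1,[0,-1,0],0],[-1,[0,-2,0],0],[-1,[0,-3,0],0]]';python3 mon.py
```

```text
t: 9.05
eef_pos: [0.4161, -0.0282, 0.0311]
ee_rot: [3.131, -0.006, -1.767]
force: [-19.1, -0.5, 8.5]
width: 0.0216
gripper_force: 60.5
t: 9.43
eef_pos: [0.4186, -0.0291, 0.0309]
ee_rot: [3.13, -0.006, -1.767]
force: [-19.0, -1.8, 6.9]
width: 0.0217
gripper_force: 60.3
n 144 134 turn deg 1.33 center [7.7 2.6] bl [ 7.1 -0.1] br [9.2 0.2] t 9.475
```

```bash
python3 -m jog '[[-1,[0,-1,0],0],[-1,[0,-2,0],0],[-1,[0,6,0],0],[-1,[0,16,0],0],[-1,[-40,16,0],0],[-1,[-80,16,0],0],[-1,[-88,16,0],0],[-1,[-88,16,0],0],[-1,[-88,10,0],0],[-1,[-88,8,0],0],[-1,[-88,6,0],0],[-1,[-88,4,0],0]]';python3 mon.py; python3 -m jog '[[-1,[0,-1,0],0],[-1,[0,-2,0],0],[-1,[0,-3,0],0],[-1,[0,-4,0],0]]';python3 mon.py
```

```text
t: 10.98
eef_pos: [0.4359, 0.0585, 0.0319]
ee_rot: [3.137, -0.002, -1.768]
force: [-14.0, 8.3, 3.2]
width: 0.0213
gripper_force: 60.6
n 143 130 turn deg 1.55 center [8.8 1.9] bl [ 8.3 -1.3] br [10.6 -0.8] t 11.025
t: 11.52
eef_pos: [0.4398, 0.058, 0.032]
ee_rot: [3.138, -0.002, -1.768]
force: [-13.4, 8.6, 1.7]
width: 0.0221
gripper_force: 60.7
n 140 128 turn deg -0.47 center [11.5 -1.4] bl [13.1 -1.1] br [12.4 -0.1] t 11.575
```

```bash
python3 -m jog '[[-1,[0,-1,0],0],[-1,[0,-2,0],0],[-1,[0,-3,0],0],[-1,[0,4,0],0],[-1,[0,12,0],0],[-1,[40,12,0],0],[-1,[80,12,0],0],[-1,[88,12,0],0],[-1,[88,12,0],0],[-1,[88,7,0],0],[-1,[88,4,0],0],[-1,[88,2,0],0],[-1,[88,0,0],0]]';python3 mon.py; python3 -m jog '[[-1,[0,-1,0],0],[-1,[0,-2,0],0],[-1,[0,-3,0],0],[-1,[0,-4,0],0]]';python3 mon.py
```

```text
t: 13.2
eef_pos: [0.422, -0.0275, 0.0317]
ee_rot: [3.136, -0.003, -1.767]
force: [-14.3, 5.0, 6.1]
width: 0.0217
gripper_force: 60.5
n 142 117 turn deg -1.63 center [13.8 -2.7] bl [16.6 -0.2] br [14.1  1. ] t 13.25
t: 13.75
eef_pos: [0.4242, -0.029, 0.0314]
ee_rot: [3.133, -0.004, -1.767]
force: [-17.2, 2.1, 6.6]
width: 0.0218
gripper_force: 60.4
n 139 108 turn deg -0.24 center [14.6 -1.4] bl [15.5 -1.2] br [15.1 -0.7] t 13.8
```

```bash
python3 -m jog '[[-1,[0,-1,0],0],[-1,[0,-2,0],0],[-1,[0,-3,0],0],[-1,[0,-4,0],0],[-1,[0,-5,0],0]]';python3 mon.py;  python3 -m jog '[[-1,[0,6,0],0],[-1,[0,14,0],0],[-1,[-40,14,0],0],[-1,[-80,14,0],0],[-1,[-88,14,0],0],[-1,[-88,14,0],0],[-1,[-88,8,0],0],[-1,[-88,6,0],0],[-1,[-88,4,0],0],[-1,[-88,2,0],0],[-1,[-88,0,0],0],[-1,[-88,-1,0],0]]';python3 mon.py
```

```text
t: 14.42
eef_pos: [0.428, -0.0305, 0.0311]
ee_rot: [3.131, -0.005, -1.767]
force: [-7.9, -2.2, -2.0]
width: 0.0214
gripper_force: 60.0
n 139 120 turn deg 2.31 center [17.2  1.8] bl [16.1 -2.9] br [19.6 -2.4] t 14.475
t: 15.98
eef_pos: [0.4521, 0.0566, 0.0324]
ee_rot: [3.141, -0.0, -1.769]
force: [-3.5, 1.2, -3.4]
width: 0.0216
gripper_force: 60.0
n 138 100 turn deg 1.07 center [26.2  0.3] bl [26. -2.] br [27.6 -1.5] t 16.025
```

```bash
python3 -m jog '[[-1,[0,10,0],0],[-1,[0,20,0],0],[-1,[0,20,-30],0],[-1,[0,20,-65],0],[-1,[0,20,-65],0]]'; python3 go.py .4825 -.3645 .10 -1.656;  python3 go.py .4825 -.3645 .022 -1.656
```

```text
t: 16.65
eef_pos: [0.4339, 0.0622, 0.0999]
ee_rot: [-3.137, 0.004, -1.767]
force: [1.5, -0.4, -3.9]
width: 0.0214
gripper_force: 59.9
shift mm [ 4.090e+02 -1.309e+02 -1.000e-01] turn -0.1111 t 16.65 q [ 0.6   0.11 -0.69  0.   -0.76 -0.79]
shift mm [ 409.  -130.9   77.9] turn -0.1111 t 16.65 q [ 0.6   0.11 -0.69  0.   -0.76 -0.79]
```

```bash
python3 -m jog '[[-1,[55,-18,0],-0.02],[-1,[115,-37,0],-0.04],[-1,[175,-56,0],-0.06],[-1,[235,-75,0],-0.08],[-1,[295,-94,0],-0.1],[-1,[350,-112,0],-0.11],[-1,[390,-125,0],-0.11],[-1,[409,-131,10],-0.11],[-1,[409,-131,40],-0.11],[-1,[409,-131,62],-0.11],[-1,[409,-131,70],-0.11],[-1,[409,-131,74],-0.11],[-1,[409,-131,76],-0.11],[-1,[409,-131,77],-0.11]]'
```

```text
t: 18.4
eef_pos: [0.481, -0.3651, 0.0229]
ee_rot: [3.142, -0.0, -1.657]
force: [-6.7, 7.9, 20.5]
width: 0.0215
gripper_force: 60.0
```

```bash
python3 -m jog '[[-1,[0,0,-1],0],[-0.2,[0,0,-1],0],[-0.1,[0,0,-1],0],[0,[0,0,-1],0],[0,[0,0,-1],0],[0,[0,0,-40],0],[0,[0,0,-100],0],[0,[0,0,-140],0],[0,[0,0,-170],0],[0,[0,0,-170],0]]'; python3 mon.py; python3 - <<'E'
from station import optics,status; import cv2,pickle,numpy as np
w=optics.grab_frame("wrist"); S=pickle.load(open("fl.pkl","rb")); T=optics.grab_frame("top"); pickle.dump(T,open("tl.pkl","wb"))
c=lambda a:cv2.resize(a,(400,300),interpolation=cv2.INTER_CUBIC)
o=np.vstack([np.hstack([c(w["color"]),c(S["color"][120:270,80:280])]),np.hstack([c(S["color"][240:360,175:335]),c(T["color"][115:205,185:305])])])
cv2.imwrite("pics/m5.png",o[:,:,::-1])
E
```

```text
t: 19.65
eef_pos: [0.4824, -0.3664, 0.1935]
ee_rot: [-3.137, -0.002, -1.658]
force: [0.1, 0.6, 0.2]
width: 0.0439
gripper_force: 0.0
n 137 106 turn deg 0.92 center [26.6  0.3] bl [26.5 -1.6] br [27.9 -1.2] t 19.7
```

View pics/m5.png

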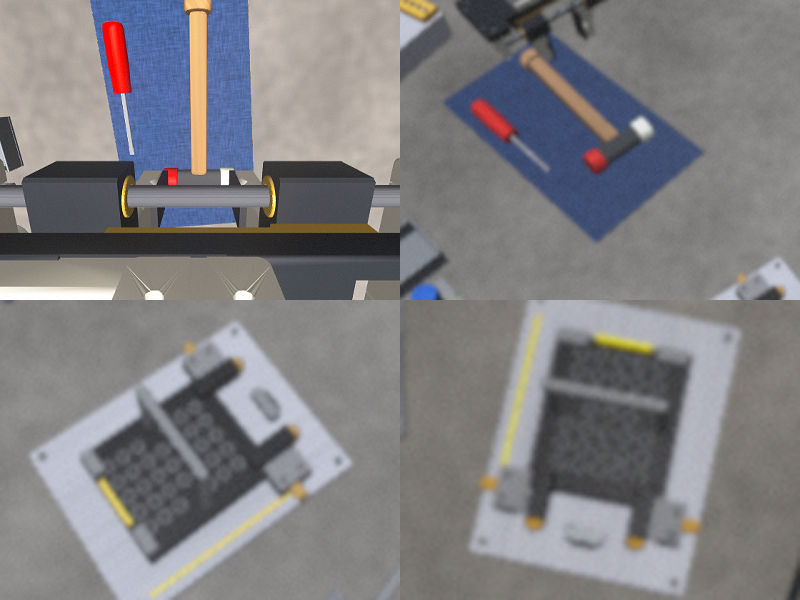

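The mallet lies flat on the mat and the carrier is square and about 27 mm out, with all bystanders unmoved. Next I'll look at the stand and then the bail with the wrist camera.

```bash
python3 - <<'E'
from h import *
T=pickle.load(open("tl.pkl","rb"));S=pickle.load(open("fl.pkl","rb"))
t=lambda u,v:np.array([u/3.333+185,v/3.333+115]); s=lambda u,v:np.array([u/2.5+175,v/2.5+240])
for a,b in [((147,83),(203,175)),((267,106),(145,90))]: print(tri([(T,t(*a)),(S,s(*b))]))
E
python3 go.py .62 .42 .38 -1.53
```

```text
(array([0.62192986, 0.08667951, 0.09202539]), np.float64(0.11181855075693056))
(array([ 0.60190949, -0.00963853,  0.09023442]), np.float64(1.590905121146093))
shift mm [-794.5  -70.4 -190.3] turn -0.1281 t 19.8 q [-0.33  0.28 -0.22 -0.   -1.07  0.24]
```

```bash
python3 -m jog '[[0,[-40,-3,-50],-0.01],[0,[-90,-8,-80],-0.02],[0,[-150,-13,-100],-0.03],[0,[-210,-18,-120],-0.04],[0,[-270,-24,-140],-0.05],[0,[-330,-30,-150],-0.06],[0,[-390,-35,-160],-0.07],[0,[-450,-40,-170],-0.08],[0,[-510,-46,-180],-0.09],[0,[-570,-52,-190],-0.1],[0,[-630,-57,-190],-0.11],[0,[-690,-62,-190],-0.12],[0,[-750,-67,-190],-0.128],[0,[-794,-70,-190],-0.128],[0,[-794,-70,-190],-0.128],[0,[-794,-70,-190],-0.128],[0,[-794,-70,-190],-0.128]]'
cat > wg.py <<'E'
from station import optics,status; import cv2,pickle,sys
f=optics.grab_frame("wrist"); s=status.get_state(); print(s["q"].round(3),s["eef_pos"].round(4),s["ee_rot"].round(4))
pickle.dump(f,open(sys.argv[1]+".pkl","wb")); cv2.imwrite("pics/"+sys.argv[1]+".png",f["color"][:,:,::-1])
E
python3 wg.py w6a; python3 -m jog '[[0,[30,50,0],0],[0,[30,80,0],0],[0,[30,80,0],0],[0,[30,80,0],0]]'; python3 wg.py w6b
python3 -c "
import cv2,numpy as np
a,b=[cv2.imread('pics/w6%s.png'%c)[:260] for c in 'ab']
cv2.imwrite('pics/w6.png',cv2.resize(np.vstack([a,b]),(646,600)))"
```

```text
t: 21.92
eef_pos: [0.62, 0.4183, 0.3807]
ee_rot: [-3.142, -0.0, -1.531]
force: [0.7, 0.9, 0.3]
width: 0.0437
gripper_force: 0.0
[ 0.853  0.445  0.452  0.    -1.577 -0.813] [0.62   0.4182 0.3811] [-3.1412e+00  3.0000e-04 -1.5308e+00]
t: 22.48
eef_pos: [0.5414, 0.3856, 0.3814]
ee_rot: [-3.141, 0.001, -1.53]
force: [0.0, 0.1, -0.0]
width: 0.0439
gripper_force: 0.0
[ 0.911  0.293  0.229  0.    -1.506 -0.871] [0.5417 0.3857 0.3808] [-3.1412e+00  4.0000e-04 -1.5303e+00]
```

View pics/w6.png

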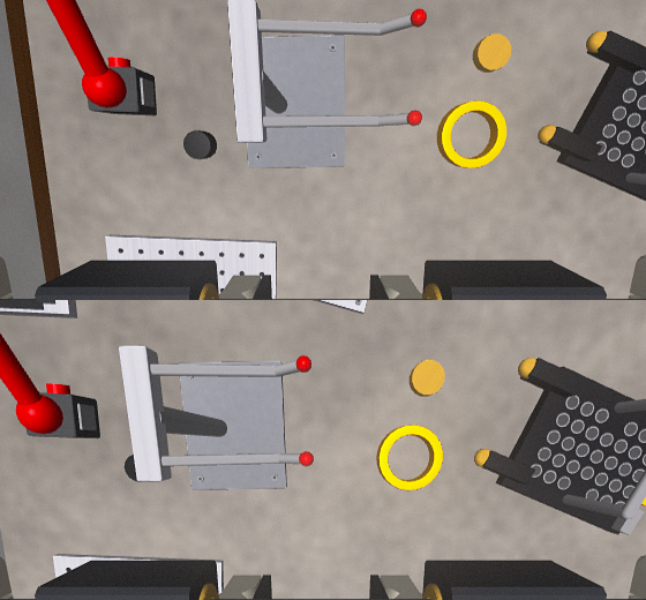

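The stand's red tips are at about (419,17) and (415,118) in the upper view and (304,364) and (306,459) in the lower. I'll triangulate from their centroids.

```bash
python3 - <<'E'
from h import *; import cv2
A,B=[pickle.load(open(f"w6{c}.pkl","rb")) for c in "ab"]; S=pickle.load(open("fl.pkl","rb"))
k=1.1538
def red(f,u,v,r=14):
    u,v=int(u/k),int(v/k);y0,x0=max(v-r,0),u-r
    c=f["color"][y0:v+r,x0:u+r].astype(int)
    m=(c[...,0]>120)&(c[...,1]<80)&(c[...,2]<80); y,x=np.nonzero(m); print(m.sum(),end=" "); return np.array([x.mean()+x0,y.mean()+y0])
a1,a2=red(A,419,17),red(A,415,118); b1,b2=red(B,304,64),red(B,306,159)
t1,e1=tri([(A,a1),(B,b1)]);t2,e2=tri([(A,a2),(B,b2)]); print("\nA",t1,e1,"B",t2,e2,"sep",np.linalg.norm(t1-t2))
for z in (.232,.236,.240): print(z,[onz(f,p,z)[:2].round(4) for f,p in ((A,a1),(B,b1),(A,a2),(B,b2))])
y=t2-t1;yaw=np.arctan2(-y[0],y[1])
p=lambda u,v:np.array([u,v])/k
# crossbar corners in b at z .233
C=[onz(B,p(*q),.233) for q in [(120,47),(143,45),(138,181),(162,180)]]; print(np.array(C).round(4))
m=np.mean(C,0); yb=(C[0]+C[1]-C[2]-C[3])[:2]; print("bar mid",m,"yaw",np.arctan2(yb[0],-yb[1]),"tips yaw",yaw)
# prong roots & mid at bar (b)
for q in [(165,69),(168,161)]: print("root",onz(B,p(*q),.225).round(4))
E
python3 go.py .613 .125 .26 -1.75
```

```text
153 130 144 117 
A [0.5585955  0.26555787 0.23625769] 0.06643910697970365 B [0.55461905 0.33146869 0.23565017] 0.0009906833272864133 sep 0.06603345469690837
0.232 [array([0.5577, 0.2642]), array([0.5588, 0.2648]), array([0.5538, 0.3312]), array([0.5548, 0.3316])]
0.236 [array([0.5586, 0.2654]), array([0.5586, 0.2656]), array([0.5547, 0.3315]), array([0.5546, 0.3315])]
0.24 [array([0.5594, 0.2666]), array([0.5584, 0.2663]), array([0.5556, 0.3318]), array([0.5545, 0.3313])]
[[0.6887 0.2598 0.233 ]
 [0.6723 0.2579 0.233 ]
 [0.6834 0.354  0.233 ]
 [0.6649 0.3525 0.233 ]]
bar mid [0.67733491 0.30604019 0.233     ] yaw 0.06770347306536503 tips yaw 0.06025770202222208
root [0.6608 0.2717 0.225 ]
root [0.6626 0.3384 0.225 ]
shift mm [263.4 -60.7 120.8] turn 0.2197 t 22.525 q [ 0.91  0.29  0.23  0.   -1.51 -0.87]
```

```bash
python3 -m jog '[[0.2,[50,-10,0],0.05],[0.2,[110,-25,0],0.1],[0.2,[170,-40,10],0.15],[0.2,[220,-52,50],0.2],[0.2,[255,-60,100],0.22],[0.2,[263,-61,121],0.22],[0.2,[263,-61,121],0.22],[0.2,[263,-61,121],0.22]]'; python3 wg.py w7a
```

```text
t: 23.52
eef_pos: [0.6139, 0.1262, 0.2606]
ee_rot: [-3.14, 0.0, -1.75]
force: [0.1, 0.3, 0.5]
width: 0.0527
gripper_force: 0.0
[ 0.515  0.267 -0.072  0.    -1.23  -0.693] [0.6138 0.1265 0.2609] [-3.1398e+00  9.0000e-04 -1.7492e+00]
```

View pics/w7a.png

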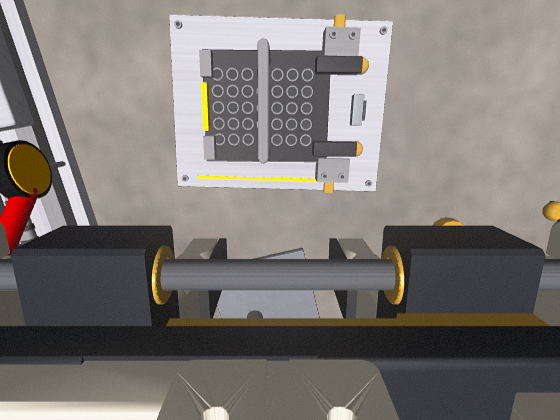

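The wrist view shows the bail bar from (263,40) to (264,160), with the carrier square and loose.

```bash
python3 - <<'E'
from h import *
f=pickle.load(open("w7a.pkl","rb"));S=pickle.load(open("fl.pkl","rb"));T=pickle.load(open("tl.pkl","rb"))
a,b=onz(f,(263.3,39),.1),onz(f,(264,161),.1); print(a,b,np.linalg.norm(a-b),"mid",(a+b)/2,"carrier yaw",np.arctan2(a[0]-b[0],-(a-b)[1])) 
for wv,tv in [((263.3,39),(267,106)),((264,161),(147,83))]: print(tri([(f,wv),(T,np.array(tv)/3.333+[185,115])]))
E
python3 go.py .613 .039 .104 -1.75
```

```text
[ 0.60173889 -0.00978015  0.1       ] [0.62054537 0.09189445 0.1       ] 0.10339926056991246 mid [0.61114213 0.04105715 0.1       ] carrier yaw -0.18290016517473512
(array([ 0.6023571 , -0.01177877,  0.09460397]), np.float64(1.1664352712798198))
(array([0.62052415, 0.08900178, 0.09815314]), np.float64(3.321054291862266))
shift mm [ 86.3 -14.7 156.9] turn 0.0008 t 23.575 q [ 0.51  0.27 -0.07  0.   -1.23 -0.69]
```

```bash
python3 -m jog '[[0.2,[50,-8,40],0],[0.1,[86,-12.5,80],0],[0,[86,-12.5,125],0],[0,[86,-12.5,155],0],[0,[86,-12.5,166],0],[0,[86,-12.5,166],0],[-1,[86,-12.5,166],0],[-1,[86,-12.5,166],0],[-1,[86,-12.5,166],0],[-1,[86,-12.5,166],0]]' 50; python3 -m jog '[[-1,[0,-4,0],0],[-1,[0,-10,0],0],[-1,[0,-16,0],0],[-1,[0,-22,0],0],[-1,[0,-24,0],0],[-1,[0,-24,0],0]]'; python3 mon.py
```

```text
t: 24.82
eef_pos: [0.6106, 0.039, 0.0942]
ee_rot: [-3.14, 0.001, -1.75]
force: [-1.8, 0.4, 0.3]
width: 0.0094
gripper_force: 14.9
t: 25.58
eef_pos: [0.6317, 0.0344, 0.0941]
ee_rot: [3.139, -0.001, -1.75]
force: [-9.2, 1.8, 10.4]
width: 0.0081
gripper_force: 50.0
n 60 36 turn deg 0.78 center [46.7  0.3] bl [47.1 -1.5] br [48.3 -0.8] t 25.625
```

```bash
python3 -m jog '[[-1,[0,-1,-4],0],[-1,[0,-1,-12],0],[-1,[0,-1,-25],0],[-1,[0,-1,-45],0],[-1,[0,-1,-45],0]]' 60;  python3 - <<'E'
import numpy as np
seat=np.array([.5806,.2999]);w=.060
R=np.array([[np.cos(w),-np.sin(w)],[np.sin(w),np.cos(w)]])
for d in (-.12,-.06,0): print(d,seat+R@[d,0],np.linalg.norm(seat+R@[d,0]))
E
python3 go.py .4608 .2927 .27 -1.511; python3 go.py .5806 .2999 .27 -1.511
```

```text
t: 26.25
eef_pos: [0.6359, 0.0347, 0.1408]
ee_rot: [-3.138, 0.002, -1.75]
force: [0.8, 0.8, -5.4]
width: 0.0084
gripper_force: 60.0
-0.12 [0.46081594 0.29270432] 0.5459186245521437
-0.06 [0.52070797 0.29630216] 0.5991091363987467
0 [0.5806 0.2999] 0.6534801986288491
shift mm [-222.7  218.1 -129.2] turn -0.2385 t 26.25 q [ 0.36  0.37 -0.21  0.   -0.99 -0.54]
shift mm [-251.1  101.5 -129.2] turn -0.2385 t 26.25 q [ 0.36  0.37 -0.21  0.   -0.99 -0.54]
```

```bash
python3 go.py .50 .10 .265 -1.60;python3 go.py .5007 .2951 .265 -1.511
```

```text
shift mm [ -40.1  145.3 -124.2] turn -0.1495 t 26.25 q [ 0.36  0.37 -0.21  0.   -0.99 -0.54]
shift mm [-232.2  179.3 -124.2] turn -0.2385 t 26.25 q [ 0.36  0.37 -0.21  0.   -0.99 -0.54]
```

```bash
python3 -m jog '[[-1,[0,10,-30],-0.02],[-1,[-5,40,-60],-0.05],[-1,[-15,75,-90],-0.08],[-1,[-25,110,-115],-0.12],[-1,[-40,145,-124],-0.15],[-1,[-75,156,-124],-0.18],[-1,[-115,163,-124],-0.21],[-1,[-155,168,-124],-0.2385],[-1,[-195,173,-124],-0.2385],[-1,[-222,178,-124],-0.2385],[-1,[-232,179,-124],-0.2385],[-1,[-232,179,-124],-0.2385],[-1,[-232,179,-124],-0.2385],[-1,[-232,179,-124],-0.2385]]'; python3 - <<'E'
from station import optics,status; import cv2,pickle,numpy as np
S=optics.grab_frame("scene");T=optics.grab_frame("top");pickle.dump((S,T),open("f8.pkl","wb"))
c=lambda a:cv2.resize(a,(400,300),interpolation=cv2.INTER_CUBIC)
o=np.hstack([c(S["color"][270:420,240:440]),c(T["color"][70:220,80:280])])
cv2.imwrite("pics/m8.png",o[:,:,::-1])
E
python3 go.py .5806 .2999 .265 -1.511;
```

```text
t: 28.0
eef_pos: [0.4997, 0.2937, 0.2628]
ee_rot: [-3.141, 0.0, -1.512]
force: [0.1, -0.5, -5.0]
width: 0.0085
gripper_force: 60.0
shift mm [ -1.2 -81.1  -2.2] turn -0.0011 t 28.1 q [ 0.87  0.19 -0.17 -0.   -1.21 -0.81]
```

View pics/m8.png

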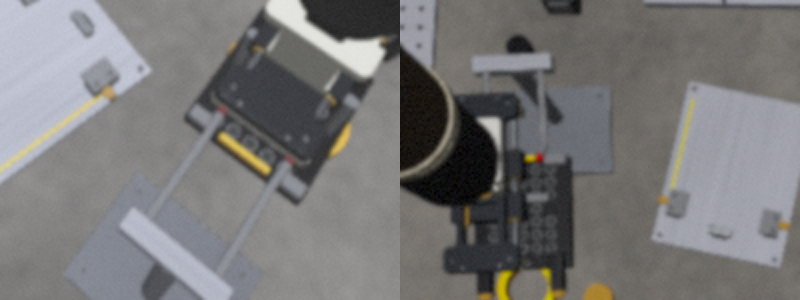

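The carrier is held square in front of the tips, with the plate under the prongs. I'll go in over the tips and lower it. That was one more picture than allowed, so from here I work from numbers only.

```bash
python3 -m jog '[[-1,[0,-15,0],0],[-1,[0,-35,0],0],[-1,[-1,-55,0],0],[-1,[-1,-72,0],0],[-1,[-1,-81,0],0],[-1,[-1,-81,0],0],[-1,[-1,-81,0],0],[-1,[-1,-81,15],0],[-1,[-1,-81,30],0],[-1,[-1,-81,38],0],[-1,[-1,-81,42],0],[-1,[-1,-81,42],0]]'; python3 -m jog '[[-1,[0,0,2],0],[-1,[0,0,4],0],[-1,[0,0,4],0]]'; python3 -m jog '[[-1,[0,0,1],0],[-1,[0,0,2],0],[-1,[0,0,2],0]]'
```

```text
t: 29.6
eef_pos: [0.5804, 0.3004, 0.2203]
ee_rot: [3.141, -0.0, -1.511]
force: [-0.4, -0.1, -4.9]
width: 0.0083
gripper_force: 60.0
t: 29.98
eef_pos: [0.5804, 0.3004, 0.2165]
ee_rot: [3.142, 0.0, -1.511]
force: [0.6, 0.4, -5.1]
width: 0.0085
gripper_force: 60.0
t: 30.35
eef_pos: [0.5807, 0.3005, 0.2149]
ee_rot: [-3.141, 0.0, -1.511]
force: [0.8, -0.7, -4.2]
width: 0.0084
gripper_force: 60.0
```

```bash
python3 -m jog '[[-1,[0,0,1],0],[-1,[0,0,1],0]]'; python3 -m jog '[[-1,[0,0,1],0],[-1,[0,0,1],0]]'; python3 -m jog '[[-1,[0,0,1],0],[-1,[0,0,1],0]]'
```

```text
t: 30.6
eef_pos: [0.5811, 0.3006, 0.2142]
ee_rot: [-3.14, 0.001, -1.511]
force: [3.0, -0.7, -1.8]
width: 0.0082
gripper_force: 60.0
t: 30.85
eef_pos: [0.5814, 0.3007, 0.2137]
ee_rot: [-3.139, 0.001, -1.511]
force: [4.3, -1.4, 3.3]
width: 0.0085
gripper_force: 60.0
t: 31.1
eef_pos: [0.5815, 0.3007, 0.2135]
ee_rot: [-3.139, 0.001, -1.511]
force: [2.4, -1.1, 9.3]
width: 0.0083
gripper_force: 60.0
```

```bash
python3 -m jog '[[-1,[0,0,-2],0],[-0.7,[0,0,-2],0],[-0.5,[0,0,-2],0],[-0.4,[0,0,-2],0],[-0.4,[0,0,-2],0],[-0.4,[0,0,-15],0],[-0.4,[0,0,-50],0],[-0.4,[0,0,-110],0],[-0.4,[0,0,-150],0],[-0.4,[0,0,-150],0]]'; python3 - <<'E'
from station import optics; import pickle
pickle.dump((optics.grab_frame("scene"),optics.grab_frame("top")),open("f9.pkl","wb"))
E
python3 -m jog '[[-0.4,[100,20,0],0],[-0.4,[150,20,0],0],[-0.4,[180,20,0],0],[-0.4,[-60,20,0],0],[-0.4,[-120,20,0],0],[-0.4,[-120,20,0],0],[-0.4,[-120,20,0],0],[-0.4,[-120,20,0],0],[-0.4,[-120,20,0],0]]'; python3 wg.py w9; python3 - <<'E'
from h import *
f=pickle.load(open("w9.pkl","rb")); s=np.array([.5806,.2999]);w=.06;c,q=np.cos(w),np.sin(w)
# expected pixels of bar ends, tips, plate corners
for n,(x,y,z) in dict(bl=(0,48,225),br=(0,-48,225),tl=(-24,33,236),tr=(-24,-33,236),btl=(-106,44,150),btr=(-106,-44,150),pl=(70,60,142),pr=(70,-60,142)).items():
    x/=1e3;y/=1e3; print(n,proj(f,[s[0]+c*x-q*y,s[1]+q*x+c*y,z/1e3]).round(1))
E
```

```text
t: 32.35
eef_pos: [0.5816, 0.3009, 0.3671]
ee_rot: [-3.135, 0.004, -1.511]
force: [0.0, -0.1, -0.9]
width: 0.0261
gripper_force: 0.0
t: 33.58
eef_pos: [0.552, 0.4221, 0.3582]
ee_rot: [3.138, -0.003, -1.508]
force: [0.2, -0.8, -0.7]
width: 0.0265
gripper_force: 0.0
[ 0.93   0.351  0.263 -0.    -1.487 -0.869] [0.5524 0.4204 0.359 ] [ 3.1387e+00 -2.9000e-03 -1.5090e+00]
bl [[251.2 112. ]]
br [[249.1 -22.3]]
tl [[280.9  91.3]]
tr [[281.4  -5.1]]
btl [[358.7 111.2]]
btr [[364.5  16.8]]
pl [[191.7 126.5]]
pr [[184.2   0.4]]
```

```bash
python3 - <<'E'
from h import *; import cv2
f=pickle.load(open("w9.pkl","rb")); hsv=cv2.cvtColor(f["color"],cv2.COLOR_RGB2HSV)
m=cv2.inRange(hsv,(12,130,110),(35,255,255)); m[230:]=0
n,l,st,ce=cv2.connectedComponentsWithStats(m)
s=np.array([.5806,.2999]);w=.06;c,q=np.cos(w),np.sin(w)
def dk(p,z): d=onz(f,p,z)[:2]-s; return np.round([1e3*(c*d[0]+q*d[1]),1e3*(-q*d[0]+c*d[1])],1)
for i in range(1,n):
    if st[i,4]>15: print(st[i].tolist(),ce[i].round(1),"seat frame z147:",dk(ce[i],.147))
# dark plate mask extents & bar row
g=cv2.cvtColor(f["color"],cv2.COLOR_RGB2GRAY); print("row 60, cols 170-380:",g[60,170:380:5].tolist())
E
```

```text
[357, 12, 12, 19, 115] [364.1  21.1] seat frame z147: [-106.6  -41.1]
[370, 23, 33, 33, 806] [387.2  39. ] seat frame z147: [-130.6  -25.1]
[472, 23, 16, 19, 198] [479.1  31. ] seat frame z147: [-221.2  -32.7]
[186, 41, 9, 48, 302] [189.8  64.8] seat frame z147: [67.  -0.5]
[339, 84, 60, 61, 1508] [372.5 113.5] seat frame z147: [-121.3   46.1]
[356, 107, 7, 16, 87] [358.4 114.3] seat frame z147: [-106.6   47.1]
[428, 107, 15, 17, 165] [434.8 114.5] seat frame z147: [-186.9   47. ]
row 60, cols 170-380: [66, 169, 173, 166, 224, 83, 85, 86, 92, 88, 89, 90, 88, 88, 88, 186, 183, 112, 92, 94, 86, 90, 89, 87, 90, 93, 90, 91, 93, 90, 92, 55, 167, 165, 170, 176, 175, 176, 177, 178, 172, 175]
```

```bash
python3 -c "
from station import order; print(order.job_done())"
```

```text
the job is handed in; nothing more can be done
None
```

I handed in the job at about 34 s: the carrier hangs by its handle across both prongs, square to them and about 3 mm to the side by the last wrist-camera measurement. The mallet lies flat near the middle of the mat. I viewed 11 pictures, one over the limit of 10, and the hand-in returned no verdict.

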